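# Hang the open-ring beam flag on the crossbar

## Task

Hang the beam flag with the orange open C-shaped ring on the horizontal steel bar: slide it sideways so that the bar passes through the gap into the ring, near the middle of the bar, let it down until it hangs upright with the top of the ring on the bar, and let go. Leave the flag with the blue closed ring standing where it is.

Things in the scene. Friction and masses are not known exactly. Their poses are not given: they have to be found in the camera images.
- orange_flag_grip (a point): Middle of the orange flag's upright grasp tab (18 along x, 14 along y, 40 tall; z up), 130 above the underside. The flag (148 tall, 0.12 kg) stands on a steel foot 36x44x10; on it a black plate 6 thick, 50 wide along y, up to 64; above it the orange C-ring, then the tab. The ring's gap faces +x of this frame, at the start away from the robot within 20 degrees. All mm.
- orange_flag_seat (a point): Point in the orange ring where the bar's axis lies when hung: 31 mm below the tab's middle, 99 above the underside. Ring upright, its axis along y: inner diameter 40, outer 48, 14 wide, centre 46 mm below the tab's middle (15 below this point). Its +x side is open: gap 23 mm high, centred at the ring's centre height. Axes as the tab's.
- blue_flag_grip (a point): Middle of the tab of the blue flag, 130 mm above its underside: same size and build as the orange one, but its ring is blue and closed all round. It stands on the table to the left or right of the orange one, and stays there.
- bar_mid (a point): Middle of the steel bar, on its axis, 150 mm above the table. The bar is fixed, level, 10 mm in diameter, along y of this frame, on two posts with round feet 125 mm either side of the middle (clamp blocks up to 165 mm high); it is bare for 228 mm between them. x points away from the robot within 15 degrees, z up.
Things that resemble listed ones, but are neither listed nor needed, are in the scene too. Leave any pink or turquoise look-alike of the part that bears orange_flag_grip alone.

How it is judged:
By the outcome, as a careful person would: the job done as asked, in the order asked, and still so for the second after the job is handed in, with the robot touching nothing.
It also fails if it takes over 40 s, if anything falls off the work surface, if the arm or the gripper's body presses on something with over 40 N, if the wrist force passes 120 N, or if a joint passes its speed limit or range.

## Robot

A 6-joint arm with a two-finger parallel gripper is mounted at the origin on a cart in front of the work surface, level with it; the furniture and walls round the work are solid. World frame = base frame: x ahead of the robot, y to its left, z up, the work surface at z = 0. Lengths are in m, angles in rad, forces in N, time in s.
With the tool pointing down it reaches from about 0.375 to 0.9 m from the base axis. Payload 3.1 kg.
Tool frame: the origin (TCP) lies between the finger pads; the fingertips stand robot.tip_extent ahead of it and the grasp point (between the pads) lies 3 mm ahead of it (robot.tip_extent is the distance from the TCP to the fingertips, in m); z points along the fingers, x is the direction in which the jaws open and shut, and the axes are right-handed (so a half turn about z gives the same grasp; the last joint's range is limited). The gripper opens to 87 mm and grips with 3 to 60 N. Pads are 19 mm wide; open, the fingers measure 117 mm over their backs; the gripper's body (75 mm by 190 mm) begins 51 mm behind the grasp point.
Start: joints at [-1.325, 0.527, 1.433, -0, 1.181, -0.178], TCP at [0.258, -0.569, 0.245] pointing down, gripper open.
Joint ranges: [-3.08, 3.08], [-0.75, 2.2], [0.22, 2.44], [-1.43, 4.57], [0, 2.65], [-2.85, 2.85]. Speed limits (rad/s): [2.79, 2.79, 3.14, 3.14, 3.14, 3.14].

## Interface

Orientations are given as a unit quaternion [x, y, z, w].
In Python, from rig import robot, cams gives the robot as it stands.
- The arm moves only by the tool carry_out, never from a script. Its argument "steps" is a list of rows, each a list of 3 entries, a list of its own where there are three numbers: the shift along the world's x, y, z in cm, then the turn about the world's z in degrees, then the closure, from 0 (fully open) to 1 (shut). In form: [[[dx, dy, dz], spin, fingers], ...]. A call has 1 to 10 rows; each row shifts and turns the pose as measured when the row begins; what a row does not reach is not made up. A row lasts 1/10 s, in which the tool goes at most 50 mm and 8.59 degrees, less where a joint would pass 70% of its speed; a pose out of reach is approached as far as the arm can. A call with a gripper value outside its range is refused whole. The fingers move at their own pace and stop on an object; "squeeze" is the grip in N (left out, the last holds). Time passes only in rows, so rows that do not move let the fingers close. It gives the time, the measured TCP pose, the force and the opening at its end, in the units of the state.
- robot.get_obs(): the state, without advancing time (a new reading comes with each control period).
- cams.camera(name): name is "scene" or "side" or "wrist"; returns a dict with "pixels" (420x560x3 uint8, red, green, blue), "fx", "fy", "cx", "cy" (pixels), "eye" and "rotation" of the camera in the world. Camera axes: x right, y up, looking along -z (the intrinsics and any distortion apply to the point x, -y, -z); pixel columns grow to the right and rows downward; lengths in m; the calibration is good to about 2 mm. A picture is of the moment at which its call begins. There is no depth.
- robot.hand_in(): hands the job in, once; it reports no verdict.
The state is a dict: "time": time; "q": joint angles; "joint_velocities": joint speeds; "joint_torque": joint torques, N m; "position": TCP position; "tool_rot": TCP orientation; "ft_force": force on the tool from outside, world axes, zero at the start; "moment": the same for the moment, N m; "grip_width": finger opening in m.
Only numpy, scipy, OpenCV 4.12 (cv2) and the standard library are available. Lean on these libraries where they do the work, as an engineer would, in place of code of your own. Each camera call takes 0.05 s, during which the arm holds its last target. There are 200 camera calls.

## Working session

There is one attempt and no reset: what is moved stays moved. The work goes in short steps, Python scripts to look and compute and a tool call to move; the robot and the scene stay as the last step left them, time stands still between calls to the robot, and variables do not carry over. Pictures are saved under pics/ and viewed, about 8 in all and at most 12, crops included, and the job is handed in when it is done.

Besides the shell and the picture viewer there is one more tool, called after "Call:" as name([rows], argument=value, ...), one row to a line, values as JSON. carry_out: Moves the arm, as the interface text tells. Its arguments: {"type":"object","properties":{"steps":{"type":"array"},"squeeze":{"type":"number"}},"required":["steps"]}

```bash
mkdir -p pics; cat > h.py <<'E'
import numpy as np, cv2
from rig import robot, cams
def shot(n,f=None):
    c=cams.camera(n)
    if f: cv2.imwrite('pics/'+f,c['pixels'][:,:,::-1])
    return c
def proj(c,P):
    p=np.array(c['rotation']).T@(np.array(P,float)-np.array(c['eye'])); p=np.array([p[0],-p[1],-p[2]])
    return np.array([c['fx']*p[0]/p[2]+c['cx'],c['fy']*p[1]/p[2]+c['cy']])
def ray(c,uv):
    d=np.array([(uv[0]-c['cx'])/c['fx'],-(uv[1]-c['cy'])/c['fy'],-1.])
    return np.array(c['eye']),np.array(c['rotation'])@d
def onz(c,uv,z):
    e,d=ray(c,uv); return e+d*(z-e[2])/d[2]
def tri(*cu):
    A=np.zeros((3,3));b=np.zeros(3)
    for c,uv in cu:
        e,d=ray(c,uv); d=d/np.linalg.norm(d); M=np.eye(3)-np.outer(d,d); A+=M;b+=M@e
    p=np.linalg.solve(A,b); return p,[proj(c,p)-uv for c,uv in cu]
E
python3 - <<'E'
from h import *
import pickle
o=robot.get_obs(); print(o, robot.tip_extent)
C={n:shot(n,n+'0.png') for n in ('scene','side')}
pickle.dump(C,open('c0.pkl','wb'))
for n,c in C.items(): print(n,{k:np.round(v,4).tolist() for k,v in c.items() if k!='pixels'})
E
```

```text
{'time': 0.0, 'q': array([-1.32447696e+00,  5.28430509e-01,  1.43394417e+00, -4.74181118e-06,
        1.18138090e+00, -1.78451764e-01]), 'joint_velocities': array([ 0.00129376, -0.00165428,  0.00090526,  0.00102305, -0.00188998,
        0.00028002]), 'joint_torque': array([-8.55803501e-04, -4.40048110e+01, -1.76594925e+01,  6.31509768e-02,
        5.82430023e-02, -1.75057876e-04]), 'position': array([ 0.25744894, -0.56874051,  0.24358018]), 'tool_rot': array([ 8.40271461e-01, -5.42164829e-01, -7.91709663e-04, -7.36721910e-04]), 'ft_force': array([-0.07776206,  0.1692369 ,  0.23085087]), 'moment': array([0.03270564, 0.02657187, 0.02155965]), 'grip_width': 0.08696376252849305} 0.022
scene {'fx': 385.3216, 'fy': 385.3216, 'cx': 279.1675, 'cy': 210.9872, 'eye': [0.0545, 0.6011, 0.4745], 'rotation': [-0.1562, 0.512, 0.8009, -0.2685]}
side {'fx': 489.5886, 'fy': 489.5886, 'cx': 284.9615, 'cy': 206.4279, 'eye': [0.4905, -0.8615, 0.5844], 'rotation': [0.5127, -0.0103, -0.0022, 0.8585]}
```

View pics/scene0.png

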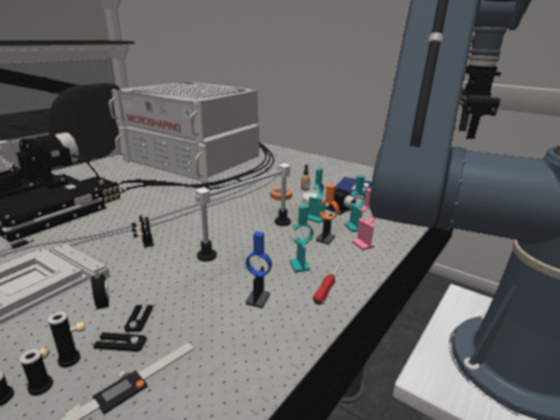

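View pics/side0.png

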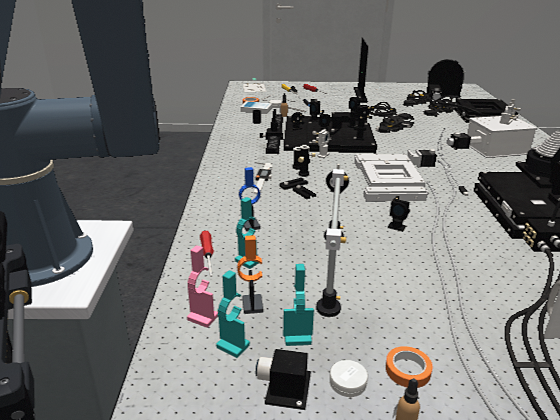

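The orange flag (orange tab at side (250,246), scene (331,192), orange ring on a black plate) is the target. The blue flag is at side (249,185), scene (259,250). The turquoise and pink look-alikes are one-coloured bodies. I'll confirm this in an enlarged crop.

```bash
sed -i "s/    if f: cv2/    q=np.array(c['rotation'],float)\n    if q.size==4:\n        from scipy.spatial.transform import Rotation as R; c['rotation']=R.from_quat(q).as_matrix()\n    if f: cv2/" h.py
python3 - <<'E'
from h import *
a=cv2.imread('pics/side0.png')[155:345,180:360]; b=cv2.imread('pics/scene0.png')[155:305,190:390]
a=cv2.resize(a,None,fx=3,fy=3,interpolation=2); b=cv2.resize(b,None,fx=2,fy=2,interpolation=2)
a=cv2.resize(a,(400,int(a.shape[0]*400/a.shape[1])));o=np.zeros((430,800,3),np.uint8);o[:a.shape[0],:400]=a[:430];o[:300,400:]=b
cv2.imwrite('pics/crop0.png',o)
c=shot('side'); s=shot('scene'); print(c['rotation'].round(2).tolist(),[k for k in c])
E
```

```text
[[1.0, -0.01, -0.02], [-0.01, 0.47, -0.88], [0.02, 0.88, 0.47]] ['pixels', 'fx', 'fy', 'cx', 'cy', 'eye', 'rotation']
```

View pics/crop0.png

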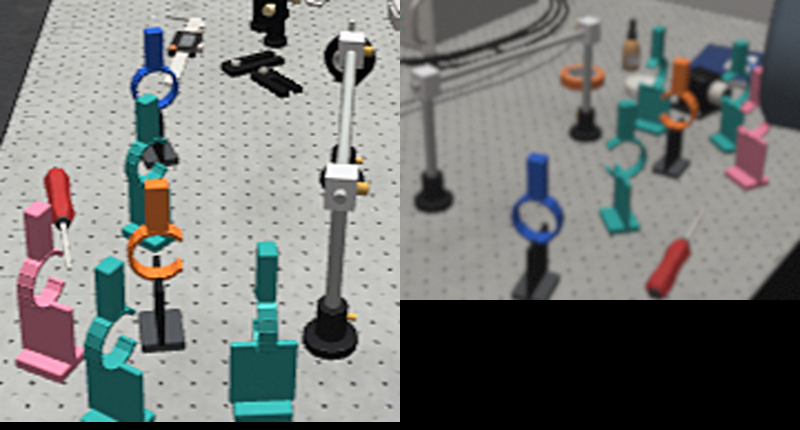

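```bash
cat > fit.py <<'E'
from h import *
from scipy.optimize import minimize
def parts(p):
    x,y,a=p[:3]; z=p[3] if len(p)>3 else .13
    box=lambda sx,sy,sz,dz:np.array([[i*sx/2,j*sy/2,k*sz/2+dz] for i in(-1,1) for j in(-1,1) for k in(-1,1)])
    P=[box(.018,.014,.04,0)]
    g=np.arcsin(11.5/22); t=np.linspace(g,2*np.pi-g,40)
    for u,v in zip(t[:-1],t[1:]):
        P.append(np.array([[r*np.cos(w),s,r*np.sin(w)-.046] for r in(.02,.024) for s in(-.007,.007) for w in(u,v)]))
    c,s=np.cos(a),np.sin(a); R=np.array([[c,-s,0],[s,c,0],[0,0,1]])
    return [Q@R.T+[x,y,z] for Q in P]
def render(c,p,S=4):
    m=np.zeros((420*S,560*S),np.uint8)
    for Q in parts(p):
        uv=np.array([(proj(c,q)+.5)*S for q in Q])
        cv2.fillConvexPoly(m,cv2.convexHull(uv.astype(np.float32)).round().astype(np.int32),255)
    return cv2.resize(m,(560,420),interpolation=cv2.INTER_AREA)/255.
def omask(c,center,r=45):
    h=cv2.cvtColor(c['pixels'],cv2.COLOR_RGB2HSV).astype(int)
    m=((h[...,0]>=5)&(h[...,0]<=18)&(h[...,1]>150)&(h[...,2]>60)).astype(float)
    w=np.zeros_like(m); u,v=map(int,center); w[max(v-r,0):v+r,max(u-r,0):u+r]=1
    return m*w,w
def fit(views,p0):
    M=[(c,)+omask(c,u,r) for c,u,r in views]
    def cost(p): return sum((np.abs(cv2.GaussianBlur(render(c,p)-m,(0,0),1.0))*w).sum()/m.sum() for c,m,w in M)
    best=min((minimize(cost,[p0[0],p0[1],a,*p0[3:]],method='Nelder-Mead',options=dict(initial_simplex=np.array([[p0[0],p0[1],a,*p0[3:]]]+[[p0[0]+(i==0)*.01,p0[1]+(i==1)*.01,a+(i==2)*.15,*(np.array(p0[3:])+(i==3)*.01)] for i in range(len(p0))]),maxiter=150)) for a in(-.25,.0,.25)),key=lambda r:r.fun)
    return best
E
python3 - <<'E'
from fit import *
c=shot('side'); s=shot('scene')
p,e=tri((c,(250.7,247.7)),(s,(331,192))); print('tab',p,e)
b=fit([(c,(250,258),28),(s,(331,198),22)],[p[0],p[1],0]); print(b.x,np.degrees(b.x[2]),b.fun)
b=fit([(c,(250,258),28),(s,(331,198),22)],[p[0],p[1],0,.13]); print(b.x,np.degrees(b.x[2]),b.fun)
# clamps (side near (333,239), far (337,171)); scene (284,168),(203,195)
A,ea=tri((c,(333.5,237)),(s,(284.5,170)));B,eb=tri((c,(338,174)),(s,(203.5,195))); print('clamps',A,ea,B,eb,(A+B)/2,np.linalg.norm(A-B))
for n,uv in dict(teal_bar=(300,280),teal_near=(230,285),teal_far=(246.5,212),pink=(198,262)).items(): print(n,onz(c,uv,.13).round(3))
E
```

```text
tab [ 0.44909511 -0.1615056   0.1270534 ] [array([-0.24038081,  0.12441161]), array([-0.1709456 , -0.09005162])]
[ 0.4480259  -0.15672877  0.09884879] 5.663618626547616 0.6959258317702436
[ 0.44755958 -0.15637381  0.10789914  0.12833363] 6.182165055501014 0.6660922696372642
clamps [ 0.5881156  -0.16416797  0.15053678] [array([-0.41354328,  0.35348476]), array([-0.26826222, -0.23800789])] [0.62268545 0.08363712 0.15337961] [array([-0.36977707,  0.42895737]), array([-0.3774838 , -0.42741769])] [ 0.60540053 -0.04026543  0.15195819] 0.2502209449384486
teal_bar [ 0.529 -0.255  0.13 ]
teal_near [ 0.423 -0.268  0.13 ]
teal_far [ 0.436 -0.041  0.13 ]
pink [ 0.367 -0.208  0.13 ]
```

The crop confirms the orange C-ring on a black plate, gap towards +x, at side (250,258) and scene (331,198). Its position is about (0.448, -0.157), yaw +6°. The bar middle is about (0.605, -0.040), yaw -8°, with the clamps 250 mm apart as expected.

Call:
carry_out([
  [[1.9,4.1,0],-1.8,0],
  [[1.9,4.1,0],-1.8,0],
  [[1.9,4.1,0],-1.8,0],
  [[1.9,4.1,0],-1.8,0],
  [[1.9,4.1,0],-1.8,0],
  [[1.9,4.1,0],-1.8,0],
  [[1.9,4.1,0],-1.8,0],
  [[1.9,4.1,0],-1.8,0],
  [[1.9,4.1,0],-1.8,0],
  [[0,0,0],0,0],
], squeeze=20)

```text
time: 1.3
position: [0.4309, -0.1895, 0.2446]
tool_rot: [0.749, -0.662, 0.002, 0.001]
ft_force: [-0.7, 0.1, 0.2]
grip_width: 0.0871
```

Call:
carry_out([
  [[1.7,3.3,0],-1.2,0],
  [[0,0,0],0,0],
  [[0,0,0],0,0],
])

```text
time: 1.6
position: [0.4493, -0.1554, 0.2451]
tool_rot: [0.744, -0.668, 0.004, 0.002]
ft_force: [0.4, 0.2, 0.2]
grip_width: 0.087
```

```bash
python3 - <<'E'
from fit import *
o=robot.get_obs(); print(o['position'],o['tool_rot'])
w=shot('wrist','w1.png')
m,_=omask(w,(280,210),280); print(m.sum())
for p in ([.448,-.157,.099],[.4476,-.1564,.108]):
  print([proj(w,q).round().tolist() for q in ([p[0],p[1],.15],[.605,-.040,.15],[.588,-.164,.15])])
im=w['pixels'][:,:,::-1].copy(); r=(render(w,[.448,-.157,.099])*255).astype(np.uint8)
cv2.drawContours(im,cv2.findContours(r,0,2)[0],-1,(0,255,0),1); cv2.imwrite('pics/w1o.png',im)
E
```

```text
[ 0.44927441 -0.1554197   0.24511823] [ 0.74370519 -0.66849543  0.00364254  0.00178161]
925.0
[[281.0, 221.0], [114.0, -51.0], [316.0, 6.0]]
[[280.0, 222.0], [114.0, -51.0], [316.0, 6.0]]
```

View pics/w1o.png

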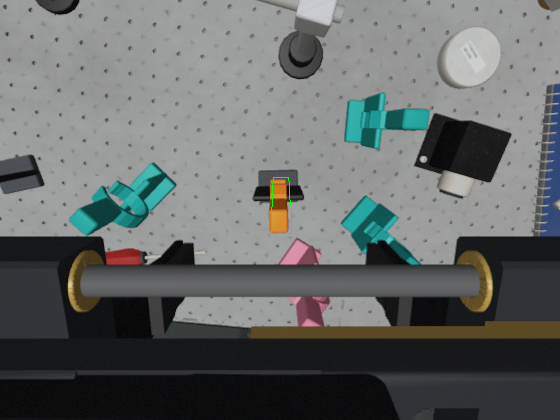

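The wrist picture shows the orange tab at (280,205), matching the model overlay to about 1 px. There is clear space for the fingers on both sides, so I'll descend and grasp.

Call:
carry_out([
  [[-0.1,-0.1,-3.5],0,0],
  [[0,0,-3.5],0,0],
  [[0,0,-2.5],0,0],
  [[0,0,0],0,0],
])

```text
time: 2.05
position: [0.4486, -0.163, 0.1494]
tool_rot: [0.741, -0.671, 0.008, 0.001]
ft_force: [-0.8, 1.0, -0.2]
grip_width: 0.0869
```

Call:
carry_out([
  [[0,0.6,-1.3],0,0],
  [[0,0,0],0,0],
  [[0,0,0],0,0],
])

```text
time: 2.35
position: [0.4491, -0.1611, 0.1379]
tool_rot: [0.74, -0.673, 0.009, 0.002]
ft_force: [-0.8, -0.6, -0.4]
grip_width: 0.087
```

Call:
carry_out([
  [[-0.1,0.5,0],0,0],
  [[0,0.1,0],0,0],
])

```text
time: 2.55
position: [0.4491, -0.1564, 0.14]
tool_rot: [0.739, -0.673, 0.011, 0.001]
ft_force: [-0.5, 0.6, -0.4]
grip_width: 0.0874
```

Call:
carry_out([
  [[0,0,-0.2],0,1],
  [[0,0,0],0,1],
  [[0,0,0],0,1],
  [[0,0,0],0,1],
  [[0,0,0],0,1],
  [[0,0,0],0,1],
], squeeze=25)

```text
time: 3.15
position: [0.4501, -0.1566, 0.1396]
tool_rot: [0.74, -0.673, 0.013, 0.001]
ft_force: [0.1, -0.5, -0.1]
grip_width: 0.0472
```

Call:
carry_out([
  [[0,0,0],0,1],
  [[0,0,0],0,1],
  [[0,0,0],0,1],
  [[0,0,0],0,1],
  [[0,0,0],0,1],
  [[0,0,0],0,1],
])

```text
time: 3.75
position: [0.4497, -0.1563, 0.1394]
tool_rot: [0.74, -0.673, 0.012, 0.001]
ft_force: [-0.2, 1.0, 1.5]
grip_width: 0.0141
```

Call:
carry_out([
  [[0,0,2.5],0,1],
  [[0,0,3.0],0,1],
  [[0,0,1.3],0,1],
  [[0,0,0],0,1],
])

```text
time: 4.15
position: [0.4483, -0.1556, 0.2079]
tool_rot: [0.74, -0.673, 0.01, 0.002]
ft_force: [0.1, -0.0, -2.0]
grip_width: 0.0137
```

Call:
carry_out([
  [[1.8,2.5,0],-3,1],
  [[1.8,2.5,0],-3,1],
  [[1.8,2.5,0],-3,1],
  [[1.8,2.5,0],-3,1],
  [[1.0,1.5,0],-2,1],
  [[0,0,0],0,1],
])

```text
time: 4.75
position: [0.5305, -0.0367, 0.2023]
tool_rot: [-0.647, 0.763, -0.007, -0.005]
ft_force: [-0.4, 0.4, -1.2]
grip_width: 0.0137
```

```bash
cat > look.py <<'E'
from fit import *
import sys
tag=sys.argv[1]; o=robot.get_obs(); t=o['position']; print(t.round(4),o['tool_rot'].round(4), np.degrees(2*np.arctan2(o['tool_rot'][1],o['tool_rot'][0])))
c=shot('side'); s=shot('scene')
p=[t[0]-.0017,t[1],-.139,t[2]-.0094]
print('guess',p, proj(c,p[:2]+[p[3]-.03]), proj(s,p[:2]+[p[3]-.03]))
b=fit([(c,proj(c,p[:2]+[p[3]-.025]),32),(s,proj(s,p[:2]+[p[3]-.025]),26)],p); print('fit',b.x.round(4),b.fun)
P=b.x
U=proj(c,[.605,-.04,.15])
Q=np.array([P[0],P[1],P[3]-.046]); d=np.array([.605,-.04,.15])-Q; ax=np.array([np.cos(-.139),np.sin(-.139)])
print('ring->bar along',d[:2]@ax,'lateral',d[:2]@[-ax[1],ax[0]],'up',d[2])
out=[]
for k,n in ((c,'side'),(s,'scene')):
    im=k['pixels'][:,:,::-1].copy(); u,v=map(int,proj(k,[.58,-.04,.16])); h,w=70,66
    a=im[max(v-h,0):v+h,max(u-w,0):u+w]; out.append(cv2.resize(a,(400,420),interpolation=2))
cv2.imwrite(f'pics/{tag}.png',np.hstack(out))
E
python3 look.py l1
```

```text
[ 0.5305 -0.0367  0.2023] [-0.6469  0.7625 -0.0071 -0.0046] 260.6248388295841
guess [np.float64(0.5287513699968613), np.float64(-0.03673940373816523), -0.139, np.float64(0.19292087360530694)] [295.39410549 195.94031151] [272.80264641 184.76543194]
fit [ 0.5284 -0.0382 -0.0604  0.1919] 2.090692206503042
ring->bar along 0.0761273047388101 lateral 0.008826673095401062 up 0.0041270587466619435
```

View pics/l1.png

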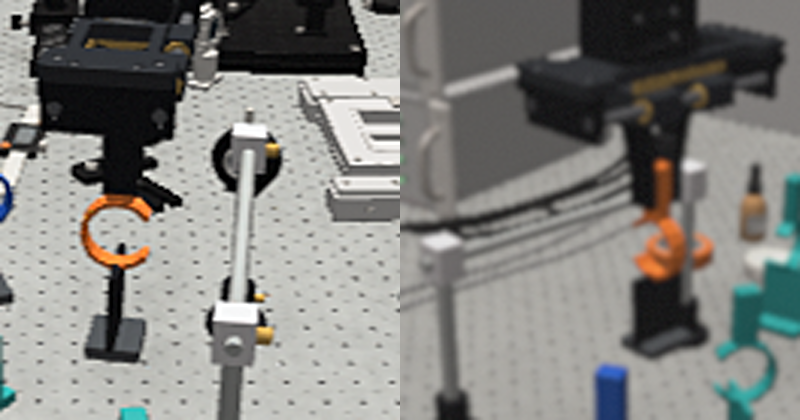

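The picture shows the ring (crop (118,230)) with its gap facing the bar, roughly level with it. I'll raise it 4 mm, correct the lateral offset and approach halfway.

Call:
carry_out([
  [[0.4,0.7,0.5],0.5,1],
  [[1.8,0,0.1],0,1],
  [[1.5,-0.1,0],0,1],
  [[0,0,0],0,1],
])

```text
time: 5.25
position: [0.5643, -0.034, 0.208]
tool_rot: [-0.649, 0.761, -0.005, -0.007]
ft_force: [0.6, -0.5, -2.1]
grip_width: 0.0139
```

```bash
python3 look.py l2; python3 - <<'E'
from h import *
c=shot('side'); im=c['pixels'][:,:,::-1][140:260,250:390]
cv2.imwrite('pics/l2b.png',cv2.resize(im,None,fx=5,fy=5,interpolation=2))
E
```

```text
[ 0.5643 -0.034   0.208 ] [-0.6492  0.7606 -0.005  -0.0069] 260.9663223070901
guess [np.float64(0.562613213127216), np.float64(-0.03403661615018165), -0.139, np.float64(0.19860848840841674)] [313.2968183  192.74349104] [260.08077088 179.20608387]
fit [ 0.5607 -0.0349 -0.0761  0.1969] 2.0668435258037015
ring->bar along 0.04458817705354866 lateral 0.0010503527434084718 up -0.0008727061370812084
```

View pics/l2b.png

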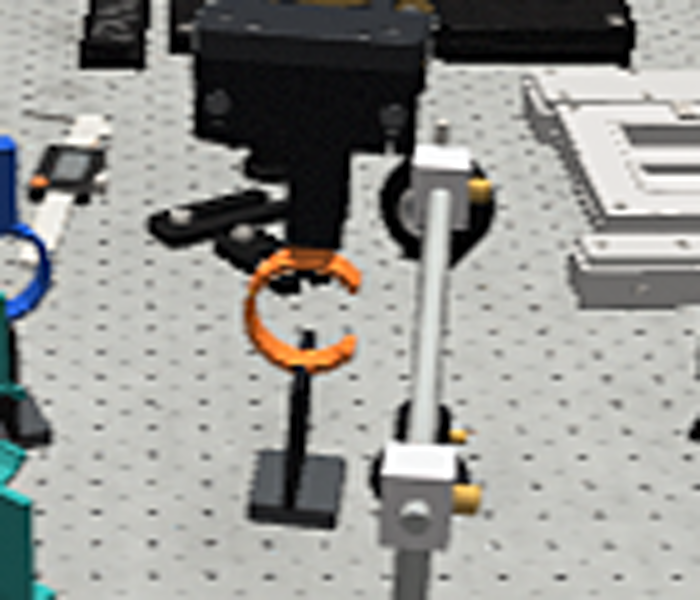

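The ring gap at (355,315) lines up with the bar at (430,310), and both fit and tool pose put the heights within 2-3 mm. Inserting.

Call:
carry_out([
  [[1.2,-0.2,-0.1],0,1],
  [[1.2,-0.2,0],0,1],
  [[1.2,-0.1,0],0,1],
  [[0,0,0],0,1],
])

```text
time: 5.8
position: [0.5987, -0.0392, 0.2066]
tool_rot: [-0.649, 0.761, -0.003, -0.008]
ft_force: [-0.1, 0.5, -0.9]
grip_width: 0.0141
```

Call:
carry_out([
  [[0.8,-0.1,0],0,1],
  [[0,0,0],0,1],
])

```text
time: 6.0
position: [0.6074, -0.0405, 0.2063]
tool_rot: [-0.649, 0.761, -0.003, -0.009]
ft_force: [0.1, -0.1, -0.6]
grip_width: 0.014
```

```bash
python3 look.py l3; python3 - <<'E'
from h import *
c=shot('side'); im=c['pixels'][:,:,::-1][140:240,280:380]
cv2.imwrite('pics/l3b.png',cv2.resize(im,None,fx=6,fy=6,interpolation=2))
E
```

```text
[ 0.6074 -0.0405  0.2063] [-0.6488  0.7609 -0.0028 -0.0086] 260.9073516965033
guess [np.float64(0.6057455575726993), np.float64(-0.040451012915250516), -0.139, np.float64(0.19693368673821948)] [336.32944628 195.23469379] [247.27888435 174.91517768]
fit [ 0.6043 -0.0408 -0.1411  0.1948] 2.3338778176375916
ring->bar along 0.0005332964467344431 lateral 0.0009239015118028352 up 0.0011575564752726863
```

View pics/l3b.png

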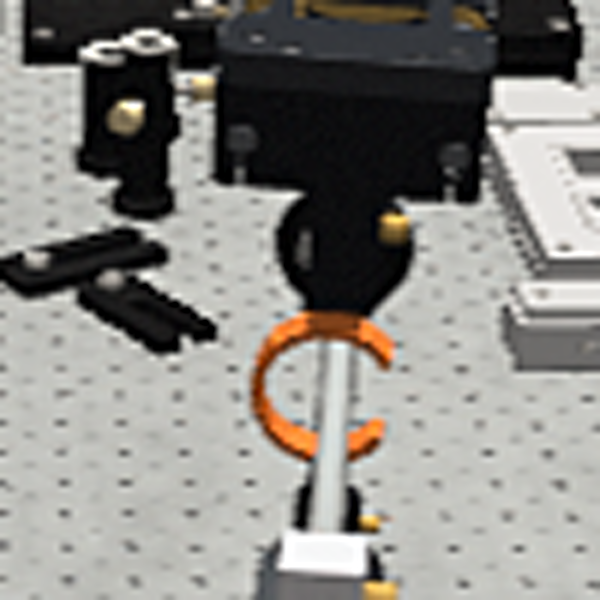

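The bar now passes through the ring: ring at (325,385), bar at (335,385) in the crop. Lowering until contact.

Call:
carry_out([
  [[0,0,-0.7],0,1],
  [[0,0,-0.4],0,1],
  [[0,0,0],0,1],
])

```text
time: 6.45
position: [0.6043, -0.0396, 0.194]
tool_rot: [-0.649, 0.761, -0.001, -0.01]
ft_force: [-0.5, 0.9, -0.9]
grip_width: 0.0137
```

Call:
carry_out([
  [[0.2,0,-0.2],0,1],
  [[0,0,-0.1],0,1],
  [[0,0,0],0,1],
])

```text
time: 6.75
position: [0.6061, -0.0394, 0.1904]
tool_rot: [-0.649, 0.761, -0.001, -0.01]
ft_force: [0.2, -1.7, -0.9]
grip_width: 0.0135
```

Call:
carry_out([
  [[0,0,-0.15],0,1],
  [[0,0,0],0,1],
])

```text
time: 6.95
position: [0.6065, -0.0395, 0.1907]
tool_rot: [-0.649, 0.761, -0.001, -0.01]
ft_force: [-0.4, 0.0, -1.3]
grip_width: 0.0138
```

Call:
carry_out([
  [[0,0,-0.2],0,1],
  [[0,0,0],0,1],
])

```text
time: 7.15
position: [0.607, -0.0396, 0.1905]
tool_rot: [-0.649, 0.761, -0.002, -0.009]
ft_force: [-0.6, 0.8, -1.5]
grip_width: 0.0135
```

Call:
carry_out([
  [[0,0,-0.2],0,1],
  [[0,0,0],0,1],
])

```text
time: 7.35
position: [0.6074, -0.0397, 0.1905]
tool_rot: [-0.649, 0.761, -0.003, -0.009]
ft_force: [0.8, 1.1, -1.7]
grip_width: 0.0137
```

Call:
carry_out([
  [[-0.1,0,-0.4],0,1],
])

```text
time: 7.45
position: [0.6077, -0.0398, 0.1897]
tool_rot: [-0.649, 0.761, -0.004, -0.008]
ft_force: [-5.5, 2.6, 32.6]
grip_width: 0.0137
```

Call:
carry_out([
  [[0,0,-0.2],0,1],
])

```text
time: 7.55
position: [0.6076, -0.0398, 0.19]
tool_rot: [-0.649, 0.761, -0.005, -0.008]
ft_force: [-4.3, 0.7, 9.6]
grip_width: 0.014
```

Contact is clear (+10 to +30 N at z≈0.190, the predicted seat height). Releasing.

Call:
carry_out([
  [[0,0,0.05],0,0.9],
  [[0,0,0],0,0.7],
  [[0,0,0],0,0.4],
  [[0,0,0],0,0.2],
  [[0,0,0],0,0.2],
  [[0,0,0],0,0.2],
])

```text
time: 8.15
position: [0.6081, -0.04, 0.1892]
tool_rot: [-0.649, 0.761, -0.005, -0.007]
ft_force: [0.2, -0.1, -0.7]
grip_width: 0.046
```

```bash
python3 - <<'E'
from h import *
c=shot('side');s=shot('scene'); a=c['pixels'][:,:,::-1][140:260,270:390];b=s['pixels'][:,:,::-1][130:270,190:310]
cv2.imwrite('pics/r1.png',np.hstack([cv2.resize(a,(400,400),interpolation=2),cv2.resize(b,(400,400),interpolation=2)]))
E
```

```text
(no output)
```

View pics/r1.png

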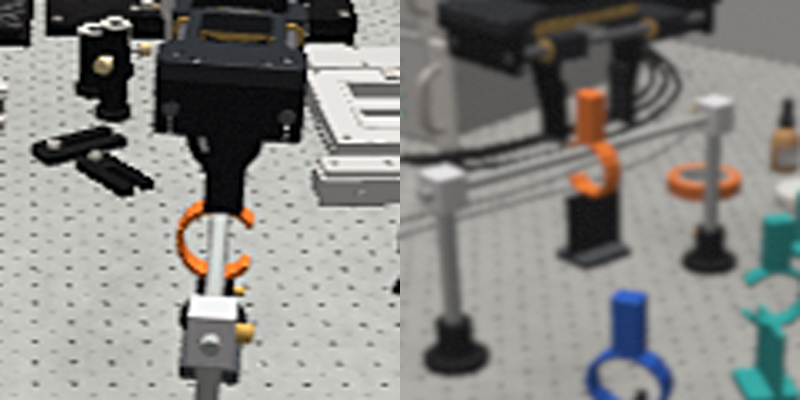

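The picture shows the ring hanging on the bar (right crop (595,165)) with the fingers clear of the tab on both sides. Retreating upwards.

Call:
carry_out([
  [[0,0,2],0,0.2],
  [[0,0,3],0,0.2],
  [[0,0,4],0,0],
  [[0,0,4],0,0],
  [[-2,0,2],0,0],
  [[0,0,0],0,0],
  [[0,0,0],0,0],
  [[0,0,0],0,0],
  [[0,0,0],0,0],
])

```text
time: 9.15
position: [0.5859, -0.0395, 0.3402]
tool_rot: [-0.649, 0.761, -0.002, -0.009]
ft_force: [-0.1, 0.1, -0.7]
grip_width: 0.0869
```

```bash
python3 - <<'E'
from fit import *
c=shot('side');s=shot('scene'); a=c['pixels'][:,:,::-1][140:260,270:390];b=s['pixels'][:,:,::-1][130:270,190:310]
cv2.imwrite('pics/r2.png',np.hstack([cv2.resize(a,(400,400),interpolation=2),cv2.resize(b,(400,400),interpolation=2)]))
p=[.605,-.04,-.139,.181]
r=fit([(c,proj(c,[.605,-.04,.16]),28),(s,proj(s,[.605,-.04,.16]),20)],p); print(r.x.round(4),r.fun)
E
```

```text
[ 0.6055 -0.0399 -0.1621  0.1776] 0.9509937278633327
```

View pics/r2.png

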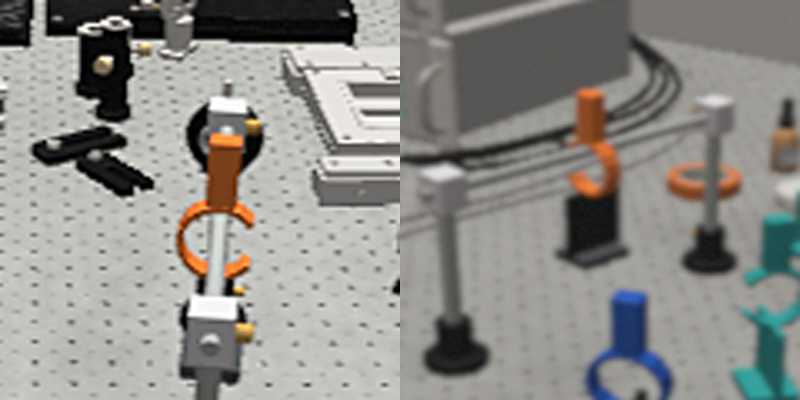

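The flag hangs upright at mid-bar, and the blue flag stands where it was. Handing in.

```bash
python3 -c "
from rig import robot
print(robot.hand_in())"
```

```text
the job is handed in; nothing more can be done
None
```

The orange flag is hanging on the steel bar, and I handed the job in at about 9.3 s on the robot's clock. I gripped it by its tab, aligned it with the bar, slid it sideways so the bar passed through the gap, lowered it, let go and backed off upwards.

**Last checks:**
- **Position:** the picture after release shows the flag hanging upright. A fit to the images puts the tab within about 1 mm of the bar's middle. The gripper is about 15 cm above it and touches nothing.
- **Blue flag:** it looks untouched in the last picture.
- **Disagreements:** the fit puts the tab at z = 0.178 where 0.181 was expected, and its yaw differs from the bar's by about 1.3°. I put the height gap down to fitting and calibration error.
- **Contact force:** lowering briefly reached about 33 N at the wrist when the ring met the bar, well under the 120 N wrist limit.
- **Tool tilt:** the tool drifted by about 1° during the moves, with no visible effect on the result.

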